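# Clear and raise the telescopic counter lamp

### The job

Raise the folded counter lamp: first lift the mug off the lamp's head and set it down gently, upright, on the counter beside the lamp. Then pull the head straight up to its stop and, holding it up, turn it slowly anticlockwise until the orange lock button clicks out through the collar; stop there and let go, so that the lamp stays up by itself. The lamp's base must stay where it stands - do not lift it, drag it or twist it round - and leave the other things on the counter alone.

Things in the scene. Friction and masses are not known exactly. Their poses are not given: they have to be found in the camera images.
- lamp: cordless counter lamp standing loose, folded down: round grey base 150 mm across, 22 tall, 1.7 kg; fixed aluminium sleeve 35 across rising to 125 mm; in it a mast that pulls straight up, with the head on top. Origin: centre of the base's underside, on the mast's axis; z up; -x is the front (charging port). An unlocked mast sinks back by its own weight.
- lamp_window (a point): point on the lamp's axis at the height of the lock window, 108 mm up, inside the dark collar (37 across, 94 to 126 up) at the sleeve's top. The window is a round hole in the collar, at an unknown direction: from 15 deg clockwise to 45 deg anticlockwise (from above) of the lamp's front. The spring button comes out there when the mast is fully up and turned to face it.
- lamp_grip (a point): centre of the lamp's head, a square block 58 x 58 mm, 34 tall, black above, white (light) below; x, y across its flat sides, z up. Folded, it is 147 mm above the counter (underside 130, top 164). Head and mast turn together; the hidden orange button points along this point's -x.
- lamp_mast (a joint): how far the mast is pulled up, m: 0 folded, stop at 0.081; locked it rests near 0.078. The button meets the window's height at 0.078 and above. Lifting head and mast takes about 5 N; pulling on against the stop with over 18 N lifts the lamp.
- lamp_head (a joint): turn of head and mast on the base, rad, positive anticlockwise from above, 0 when the button points to the lamp's front; stops at -0.75, +1.0. Starts between -0.72 and -0.55, always clockwise of the window. Light to turn (under 0.1 N m) until the button is out; then some 0.12 rad of play remains either way and turning on (about 0.5 N m) turns the whole lamp.
- lamp_button (a joint): how far the lock button is out, m: about 0 while it rubs inside the sleeve, 0.008 when it has clicked out through the window (it then stands 3 mm proud of the collar, orange).
- lamp_port (a point): black charging port on the rim of the lamp's base, at its front, 75 mm from the axis, 9 mm above the counter.
- mug: blue-grey hollow mug, 97 mm tall, 78 across, 0.18 to 0.28 kg, on the lamp's head, handle roughly to the right (-y world). Origin: on the underside; the cup's axis is at y = +19 mm in its frame; z up. Handle on its -y: upright bar 12 thick in x, at y -58 to -47, z = 31 to 74, with arms to the cup above (z = 72 to 91) and below (z = 11 to 35). Wall about 5 (up to 9 gripped). Held by the thin bar the cup swings down unless gripped hard; pinching its wall holds it level.
- tin: food tin with a red label, 75 across, 58 tall mm, a loose bystander. Origin: centre of its underside.
- spice_jar: glass spice jar with dark brown cap, 41 across, 105 tall mm, a loose bystander. Origin: centre of its underside.
- bean_jar: clip-top glass jar of dark beans, 78 across, 122 tall mm, a loose bystander. Origin: centre of its underside.
- salt_carton: white carton, 45 x 63, 112 tall mm, a loose bystander. Origin: centre of its underside.
- garlic: garlic bulb, about 60 across mm, a loose bystander. Origin: centre of its underside.
- pepper_mill: turned wooden mill, 56 across, 165 tall mm, a loose bystander. Origin: centre of its underside.
Mind the look-alikes: they are no part of the job. What is shaped like the mug but green is not meant.

How it is judged:
By the outcome, as a careful person would: the job done as asked, in the order asked, and still so for the second after the job is handed in, with the robot touching nothing.
It also fails if it takes over 61 s, if anything falls off the work surface, if the arm or the gripper's body presses on something with over 40 N, if the wrist force passes 120 N, or if a joint passes its speed limit or range.

### The arm

A 7-joint arm with a two-finger parallel gripper is mounted at the origin on a cart in front of the work surface, level with it; the furniture and walls round the work are solid. World frame = base frame: x ahead of the robot, y to its left, z up, the work surface at z = 0. Lengths are in m, angles in rad, forces in N, time in s.
With the tool pointing down it reaches from about 0.425 to 0.875 m from the base axis. Payload 4.7 kg.
Tool frame: the origin (TCP) lies where the fingers leave the gripper's body, on its centre line; the fingertips stand 70 mm ahead of it and the grasp point (between the pads) lies 51 mm ahead of it; z points along the fingers, y is the line along which they close (so a half turn about z gives the same grasp; the last joint's range is limited). The gripper opens to 87 mm and grips with 3 to 60 N. Pads are 19 mm wide; open, the fingers measure 117 mm over their backs; the gripper's body (75 mm by 190 mm) begins 51 mm behind the grasp point.
Start: joints at [1.188, 0.321, -0.07, 1.45, 0.023, 1.371, -0.057], TCP at [0.251, -0.6, 0.292] pointing down, gripper open.
Joint ranges: [-2.86, 2.86], [-0.3, 2.09], [-1.38, 1.24], [0.06, 2.45], [-1.56, 4.7], [0.09, 2.05], [-2.69, 2.69]. Speed limits (rad/s): [2.57, 2.57, 3.14, 3.14, 3.14, 3.14, 3.14].

### API

Orientations are given as a rotation vector (axis times angle).
In Python, from bench import ctrl gives the robot as it stands.
- The arm moves only by the tool drive_tool, never from a script. Its argument "motion" is a list of rows, each a list of 3 entries, a list of its own where there are three numbers: the shift along the tool's x, y, z in cm, then the turn, a rotation vector about the tool's x, y, z in degrees, then the opening, from -1 (shut) to 1 (fully open). In form: [[[x, y, z], [ax, ay, az], claw], ...]. A call has 1 to 12 rows; each row shifts and turns the commanded pose from where the row before left it, along the tool's axes as they then stand; what a row does not reach is not made up. A row lasts 1/8 s, in which the tool goes at most 62.5 mm and 10.7 degrees, less where a joint would pass 70% of its speed; a pose out of reach is approached as far as the arm can. A call with a gripper value outside its range is refused whole. The fingers move at their own pace and stop on an object; "force" is the grip in N (left out, the last holds). Time passes only in rows, so rows that do not move let the fingers close. It gives the time, the measured TCP pose, the force, the opening and the grip force at its end, in the units of the state.
- ctrl.get_state(): the state, without advancing time (a new reading comes with each control period).
- ctrl.get_image(name): name is "scene" or "top" or "wrist"; returns the picture (400x640x3 uint8, red, green, blue); there is no depth.
- ctrl.calibration(name): a dict with "K" (3x3 intrinsics, pixels), "origin" and "attitude" of the camera in the world; the wrist camera has in their place "tool_from_camera" (4x4, takes a point from camera to tool coordinates, whose origin is the TCP and whose axes are the flange's). Camera axes: x right, y up, looking along -z (the intrinsics and any distortion apply to the point x, -y, -z); pixel columns grow to the right and rows downward; lengths in m; the calibration is good to about 2 mm. A picture is of the moment at which its call begins: read the wrist's pose just before it. calibration takes no time and is no camera call.
- ctrl.close_job(): hands the job in; it is judged then, once.
The state is a dict: "time": time; "joint_positions": joint angles; "qd": joint speeds; "joint_torque": joint torques, N m; "position": TCP position; "tool_rot": TCP orientation; "ft_force": force on the tool from outside, world axes, zero at the start; "torque": the same for the moment, N m; "grip_width": opening from 0.0 (shut) to 1.0 (fully open); "grip_force": force on a finger pad.
Only numpy, scipy, OpenCV 4.12 (cv2) and the standard library are available. Lean on these libraries where they do the work, as an engineer would, in place of code of your own. Each camera call takes 0.05 s, during which the arm holds its last target. There are 200 camera calls.

## Working session

There is one attempt and no reset: what is moved stays moved. The work goes in short steps, Python scripts to look and compute and a tool call to move; the robot and the scene stay as the last step left them, time stands still between calls to the robot, and variables do not carry over. Pictures are saved under pics/ and viewed, at most 10 in all, crops included, and the job is handed in when it is done.

Besides the shell and the picture viewer there is one more tool, called after ">>>" as a command line: name --argument value ..., lists and objects as JSON in quotes. drive_tool: Moves the arm, as the interface text tells. Its arguments: {"type":"object","properties":{"motion":{"type":"array","items":{"type":"array"}},"force":{"type":"number"}},"required":["motion"]}

```bash
mkdir -p pics; cat > h.py <<'E'
from bench import ctrl
import numpy as np, cv2
from scipy.spatial.transform import Rotation as R
def cam(n):
    c=ctrl.calibration(n); K=np.array(c["K"])
    if n=="wrist":
        s=ctrl.get_state(); T=np.eye(4); T[:3,:3]=R.from_rotvec(s["tool_rot"]).as_matrix(); T[:3,3]=s["position"]
        M=T@np.array(c["tool_from_camera"]); return K,M[:3,3],M[:3,:3]
    A=np.array(c["attitude"])
    if A.shape!=(3,3): A=R.from_rotvec(A).as_matrix() if A.size==3 else R.from_quat(A).as_matrix()
    return K,np.array(c["origin"]),A
def ray(c,u,v):
    K,o,A=c; d=np.linalg.inv(K)@[u,v,1]; return o,A@np.array([d[0],-d[1],-d[2]])
def onz(c,u,v,z):
    o,d=ray(c,u,v); return o+d*(z-o[2])/d[2]
def proj(c,p):
    K,o,A=c; q=A.T@(np.array(p)-o); q=K@[q[0],-q[1],-q[2]]; return q[:2]/q[2]
def save(n,f):
    im=ctrl.get_image(n); cv2.imwrite("pics/"+f,im[:,:,::-1]); return im
E
python3 - <<'E'
from h import *
for n in("scene","top","wrist"): print(n,ctrl.calibration(n))
a=save("scene","s0.png");b=save("top","t0.png")
print(ctrl.get_state())
E
```

```text
scene {'K': array([[487.40378833,   0.        , 314.73933487],
       [  0.        , 487.40378833, 199.24871591],
       [  0.        ,   0.        ,   1.        ]]), 'origin': array([-0.13219261,  1.06954141,  1.12923877]), 'attitude': array([ 0.31152091, -1.08934098, -2.34395255])}
top {'K': array([[373.6673499 ,   0.        , 318.52267402],
       [  0.        , 373.6673499 , 203.66387696],
       [  0.        ,   0.        ,   1.        ]]), 'origin': array([0.34717939, 0.04987156, 1.06579839]), 'attitude': array([ 0.11082062, -0.1113013 , -1.5395285 ])}
wrist {'K': array([[284.80449275,   0.        , 323.59318354],
       [  0.        , 284.80449275, 198.44460176],
       [  0.        ,   0.        ,   1.        ]]), 'tool_from_camera': array([[-3.70691558e-04,  9.62185398e-01,  2.72395158e-01,
         7.57280417e-02],
       [ 9.99999713e-01,  1.76809686e-04,  7.36311745e-04,
        -4.04776335e-04],
       [ 6.60306307e-04,  2.72395353e-01, -9.62185188e-01,
        -9.28398260e-02],
       [ 0.00000000e+00,  0.00000000e+00,  0.00000000e+00,
         1.00000000e+00]])}
{'time': 0.1, 'joint_positions': array([ 1.18805724,  0.32174123, -0.07008841,  1.45153814,  0.02261039,
        1.37078867, -0.05689129]), 'qd': array([ 0.00118908, -0.00114578,  0.00155022, -0.0024093 ,  0.00162779,
       -0.00145623,  0.00109901]), 'joint_torque': array([ 2.27233013e-04, -4.92575347e+01, -4.06006509e-01, -3.13399315e+01,
       -6.43957802e-02,  3.94710456e-02,  3.80793585e-05]), 'position': array([ 0.25104702, -0.59916439,  0.29128324]), 'tool_rot': array([-3.07833906e+00, -6.19013675e-01,  6.77145141e-04]), 'ft_force': array([ 1.32170396, -0.44776122, -0.06558897]), 'torque': array([ 0.05259352, -0.01571542,  0.02556906]), 'grip_force': 0.0, 'grip_width': 0.9964192061004495}
```

View pics/s0.png

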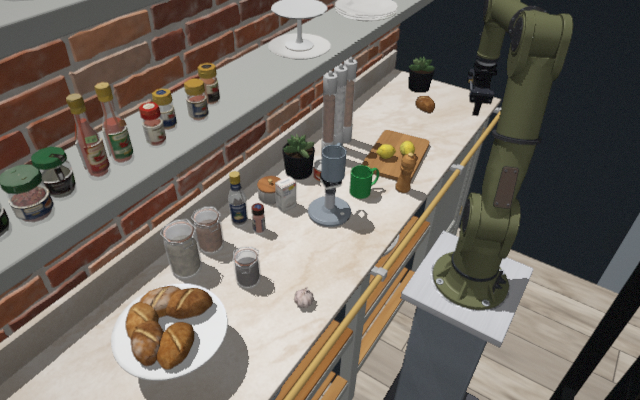

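View pics/t0.png

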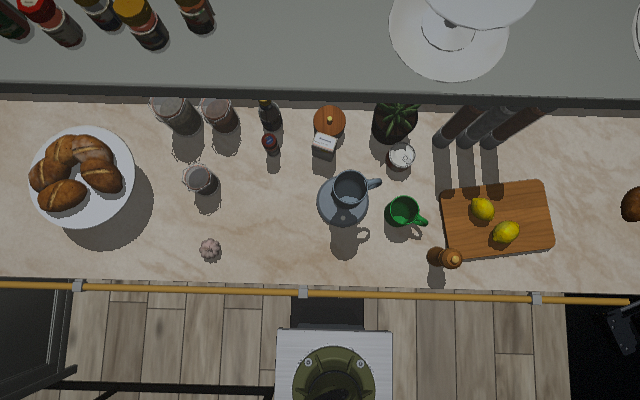

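Candidates for the mug: the blue-grey one on the lamp head (top 350,188; scene 333,160), and the green look-alike (top 404,211; scene 361,182). I choose the blue-grey one. The lamp is the grey base at top (343,200). The close crop below checks this.

```bash
python3 - <<'E'
from h import *
s=cv2.imread("pics/s0.png");t=cv2.imread("pics/t0.png")
a=cv2.resize(t[150:270,300:440],None,fx=4,fy=4,interpolation=2)[:480,:560]
b=cv2.resize(s[130:240,295:385],None,fx=4,fy=4,interpolation=2)
cv2.imwrite("pics/c0.png",np.hstack([cv2.resize(a,(440,378)),cv2.resize(b,(309,378))]))
c=cam("top");d=cam("scene")
for n,u,v,z in[("base",343,200,.022),("mugrim",350,187,.261),("green",404,211,.09),("tin",401,157,.058),("carton",324,143,.112),("orange",329,121,.06),("mill",450,259,.165),("spice",270,142,.105),("bean",200,180,.12),("garlic",209,250,.03),("shelfedge",343,97,.0),("counterfront",343,285,0)]:
    print(n,onz(c,u,v,z).round(3))
for n,u,v,z in[("base",330,210,.022),("mugrim",334,152,.261)]: print(n,onz(d,u,v,z).round(3))
E
```

```text
base [ 0.509 -0.017  0.022]
mugrim [ 0.501 -0.017  0.261]
green [ 0.474 -0.174  0.09 ]
tin [ 0.629 -0.174  0.058]
carton [0.646 0.042 0.112]
orange [0.726 0.029 0.06 ]
mill [ 0.352 -0.266  0.165]
spice [0.646 0.185 0.105]
bean [0.535 0.359 0.12 ]
garlic [0.358 0.349 0.03 ]
shelfedge [ 0.825 -0.013  0.   ]
counterfront [ 0.272 -0.023  0.   ]
base [ 0.502 -0.005  0.022]
mugrim [ 0.5   -0.009  0.261]
```

View pics/c0.png

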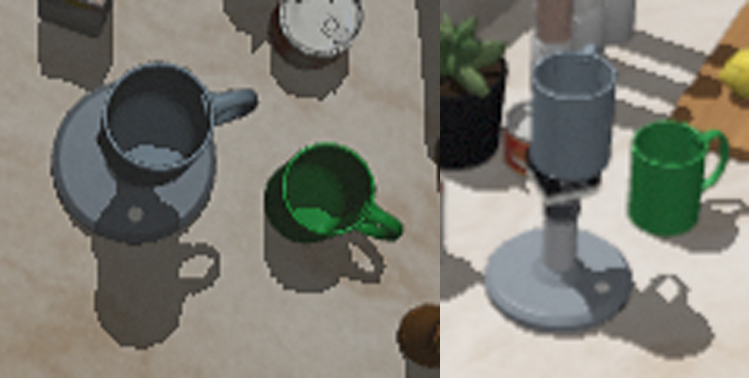

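The crop confirms it: the blue-grey mug stands on the lamp's head with its handle to the right. The green mug, at top (404,211), stands on the counter.

>>> drive_tool --motion '[[[0, 0, -5.5], [0, 0, 0], 1], [[0, 0, -5.5], [0, 0, 0], 1], [[4, -4, 0], [0, 0, 0], 1], [[4, -4, 0], [0, 0, 0], 1], [[4, -4, 0], [0, 0, 0], 1], [[4, -4, 0], [0, 0, 0], 1], [[4, -4, 0], [0, 0, 0], 1], [[4, -4, 0], [0, 0, 0], 1], [[4, -4, 0], [0, 0, 0], 1], [[4, -4, 0], [0, 0, 0], 1], [[4, -4, 0], [0, 0, 0], 1], [[4, -4, 0], [0, 0, 0], 1]]' --force 25

```text
time: 1.6
position: [0.4657, -0.0742, 0.402]
tool_rot: [3.08, 0.619, -0.0]
ft_force: [0.8, 0.3, -0.2]
grip_width: 1.003
grip_force: 0.0
```

>>> drive_tool --motion '[[[4, -4, 0], [0, 0, 0], 1], [[3.3, -3.6, 0], [0, 0, 0], 1], [[0, 0, 0], [0, 0, -10.5], 1], [[0, 0, 0], [0, 0, -10.5], 1], [[0, 0, 0], [0, 0, -10.5], 1], [[0, 0, 0], [0, 0, -10.5], 1], [[0, 0, 0], [0, 0, -10.5], 1], [[0, 0, 0], [0, 0, -10.5], 1], [[0, 0, 0], [0, 0, -10.5], 1], [[0, 0, 0], [0, 0, -10.5], 1], [[0, 0, 0], [0, 0, -10.5], 1], [[0, 0, 0], [0, 0, -10.5], 1]]'

```text
time: 3.1
position: [0.5033, 0.0223, 0.4018]
tool_rot: [-1.375, -2.824, 0.001]
ft_force: [0.6, 0.7, 0.9]
grip_width: 0.996
grip_force: 0.0
```

>>> drive_tool --motion '[[[0, 0, 0], [0, 0, -10.5], 1], [[0, 0, 0], [0, 0, -10.5], 1], [[0, 0, 0], [0, 0, -10.5], 1], [[0, 0, 0], [0, 0, -10.5], 1], [[0, 0, 0], [0, 0, -10.5], 1], [[0, 0, 0], [0, 0, 0], 1]]'

```text
time: 3.85
position: [0.5033, 0.0223, 0.4019]
tool_rot: [0.003, -3.141, 0.0]
ft_force: [-0.2, 0.3, 0.6]
grip_width: 0.999
grip_force: 0.0
```

```bash
python3 - <<'E'
from h import *
c=cam("wrist");save("wrist","w1.png")
print(proj(c,[.503,-.013,.261]),proj(c,[.503,.023,.261]))
E
```

```text
[281.54401072 206.76216791] [323.37383538 206.81565707]
```

View pics/w1.png

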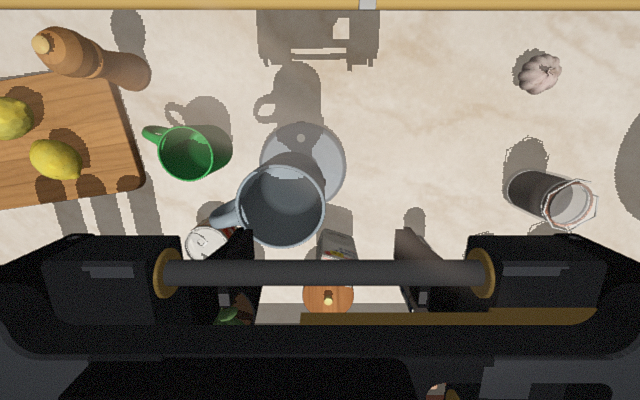

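The mug rim is centred at wrist pixel (281,207), which matches the estimate of (0.503, -0.013). I go down so that the left (+y) wall is between the fingers, and pinch it.

>>> drive_tool --motion '[[[0, 0, 3], [0, 0, 0], 1], [[0, 0, 3], [0, 0, 0], 1], [[0, 0, 3], [0, 0, 0], 1], [[0, 0, 2], [0, 0, 0], 1], [[0, 0, 1], [0, 0, 0], 1], [[0, 0, 0], [0, 0, 0], -1], [[0, 0, 0], [0, 0, 0], -1], [[0, 0, 0], [0, 0, 0], -1], [[0, 0, 0], [0, 0, 0], -1], [[0, 0, 0], [0, 0, 0], -1], [[0, 0, 0], [0, 0, 0], -1]]' --force 25

```text
time: 5.28
position: [0.5035, 0.0223, 0.2823]
tool_rot: [-0.006, 3.142, -0.0]
ft_force: [-0.1, 0.8, 0.1]
grip_width: 0.398
grip_force: 0.0
```

>>> drive_tool --motion '[[[0, 0, 0], [0, 0, 0], -1], [[0, 0, 0], [0, 0, 0], -1], [[0, 0, 0], [0, 0, 0], -1], [[0, 0, 0], [0, 0, 0], -1], [[0, 0, 0], [0, 0, 0], -1], [[0, 0, 0], [0, 0, 0], -1]]'

```text
time: 6.02
position: [0.5037, 0.022, 0.2826]
tool_rot: [-0.006, 3.141, -0.001]
ft_force: [1.2, -2.5, 4.1]
grip_width: 0.115
grip_force: 24.8
```

>>> drive_tool --motion '[[[0, 0, -0.5], [0, 0, 0], -1], [[0, 0, -1], [0, 0, 0], -1], [[0, 0, -2], [0, 0, 0], -1], [[0, 0, -2], [0, 0, 0], -1], [[0, 0, 0], [0, 0, 0], -1], [[0, 0, 0], [0, 0, 0], -1]]' --force 30

```text
time: 6.78
position: [0.503, 0.0226, 0.3364]
tool_rot: [0.007, -3.14, -0.001]
ft_force: [0.0, 0.8, -2.9]
grip_width: 0.112
grip_force: 29.8
```

```bash
python3 - <<'E'
from h import *
print({k:np.round(v,2) for k,v in ctrl.get_state().items() if 'force' in k or 'torque'==k})
s=save("scene","s1.png")
cw=cam("wrist");w=save("wrist","w2.png")
a=cv2.resize(s[90:240,270:400],None,fx=3,fy=3,interpolation=2)
b=w[:,200:460]
cv2.imwrite("pics/c1.png",np.hstack([a[:400],b])[:,:,::-1])
E
```

```text
{'ft_force': array([ 0.  ,  0.8 , -2.86]), 'torque': array([ 0.19, -0.15,  0.02]), 'grip_force': np.float64(29.76)}
```

View pics/c1.png

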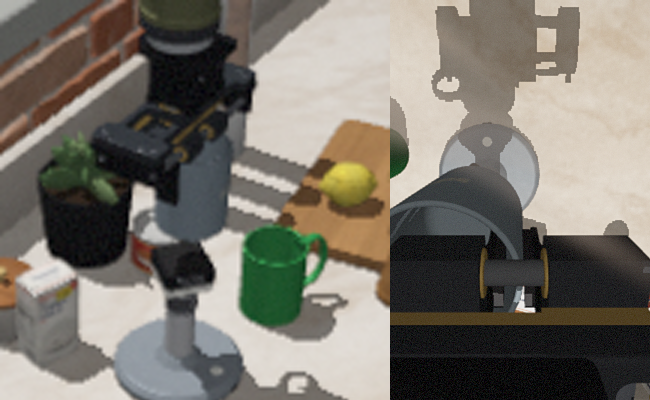

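>>> drive_tool --motion '[[[0, 0, -3], [0, 0, 0], -1], [[0.5, 3, 0], [0, 0, 0], -1], [[0.5, 4, 0], [0, 0, 0], -1], [[0.5, 4, 0], [0, 0, 0], -1], [[0.5, 4, 0], [0, 0, 0], -1], [[0, 2.5, 0], [0, 0, 0], -1], [[0, 0, 4], [0, 0, 0], -1], [[0, 0, 5], [0, 0, 0], -1], [[0, 0, 5], [0, 0, 0], -1], [[0, 0, 5], [0, 0, 0], -1], [[0, 0, 3], [0, 0, 0], -1], [[0, 0, 1], [0, 0, 0], -1]]'

```text
time: 8.38
position: [0.4812, 0.1966, 0.1348]
tool_rot: [0.007, -3.137, 0.001]
ft_force: [0.7, 0.1, -2.0]
grip_width: 0.112
grip_force: 29.8
```

>>> drive_tool --motion '[[[0, 0, 0.6], [0, 0, 0], -1], [[0, 0, 0.3], [0, 0, 0], -1], [[0, 0, 0], [0, 0, 0], -1]]'

```text
time: 8.75
position: [0.4833, 0.1974, 0.129]
tool_rot: [-0.006, 3.14, 0.0]
ft_force: [-0.2, 0.1, -1.5]
grip_width: 0.11
grip_force: 29.8
```

>>> drive_tool --motion '[[[0, 0, 0.25], [0, 0, 0], -1], [[0, 0, 0.25], [0, 0, 0], -1], [[0, 0, 0.15], [0, 0, 0], -1], [[0, 0, 0], [0, 0, 0], -1]]'

```text
time: 9.25
position: [0.4826, 0.1972, 0.1216]
tool_rot: [0.007, -3.141, 0.0]
ft_force: [-1.0, 0.1, -2.1]
grip_width: 0.11
grip_force: 29.8
```

>>> drive_tool --motion '[[[0, 0, 0.1], [0, 0, 0], -1], [[0, 0, 0.1], [0, 0, 0], -1], [[0, 0, 0], [0, 0, 0], -1]]'

```text
time: 9.62
position: [0.4829, 0.1977, 0.1201]
tool_rot: [-0.007, 3.141, 0.001]
ft_force: [-0.6, 1.8, 1.0]
grip_width: 0.113
grip_force: 29.8
```

>>> drive_tool --motion '[[[0, 0, 0.05], [0, 0, 0], -1], [[0, 0, 0], [0, 0, 0], -0.6], [[0, 0, 0], [0, 0, 0], -0.3], [[0, 0, 0], [0, 0, 0], 0], [[0, 0, 0], [0, 0, 0], 0.2], [[0, 0, 0], [0, 0, 0], 0.2], [[0, 0, -1], [0, 0, 0], 0.2], [[0, 0, -3], [0, 0, 0], 0.2], [[0, 0, -4], [0, 0, 0], 0.2], [[0, 0, -5], [0, 0, 0], 1], [[0, 0, -5], [0, 0, 0], 1], [[0, 0, -4], [0, 0, 0], 1]]'

```text
time: 11.12
position: [0.4827, 0.1977, 0.3422]
tool_rot: [-0.007, 3.139, -0.0]
ft_force: [0.4, 0.8, 0.3]
grip_width: 0.856
grip_force: 0.0
```

>>> drive_tool --motion '[[[-0.4, -4, 0], [0, 0, 0], 1], [[-0.5, -4.5, 0], [0, 0, 0], 1], [[-0.5, -4.5, 0], [0, 0, 0], 1], [[-0.5, -4.5, 0], [0, 0, 0], 1], [[-0.5, -3.5, 0], [0, 0, 0], 1], [[0, 0, 0], [0, 0, 0], 1]]'

```text
time: 11.88
position: [0.5077, -0.0161, 0.3396]
tool_rot: [0.002, 3.141, -0.001]
ft_force: [-0.0, 0.4, -0.3]
grip_width: 1.001
grip_force: 0.0
```

```bash
python3 - <<'E'
from h import *
print(ctrl.get_state()["position"])
c=cam("wrist");w=save("wrist","w3.png");s=save("scene","s2.png")
print(proj(c,[.507,-.012,.164]))
a=cv2.resize(s[150:260,220:390],None,fx=2,fy=2,interpolation=2)
b=cv2.resize(w[80:250,230:430],None,fx=2,fy=2,interpolation=2)
o=np.zeros((340,740,3),np.uint8);o[:a.shape[0],:340]=a;o[:,340:]=b
cv2.imwrite("pics/c2.png",o[:,:,::-1])
E
```

```text
[ 0.50768702 -0.01605293  0.33957234]
[326.91061828 195.53387511]
```

View pics/c2.png

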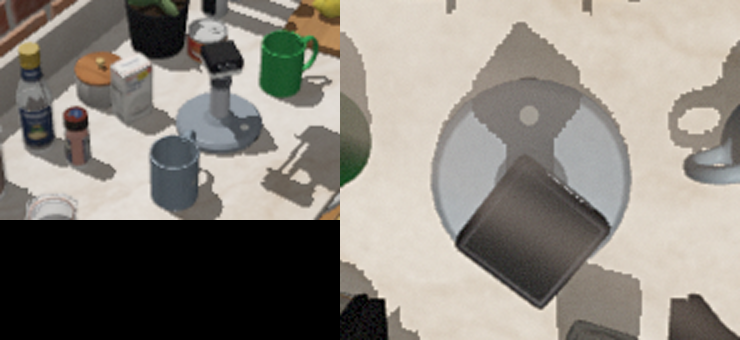

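The mug stands upright to the left of the lamp (scene crop 175,170). The head is a black square turned about 40 degrees, with corners near crop (525,157), (608,230), (541,306) and (459,243). The port is at the base's rim towards the robot (527,78).

```bash
python3 - <<'E'
from h import *
c=cam("wrist")
C=[(525,157),(608,230),(541,306),(459,243)]
P=np.array([onz(c,230+(x-340)/2,80+y/2,.164) for x,y in C])[:,:2]
print(P.round(4),P.mean(0))
w=cv2.imread("pics/w3.png");g=cv2.cvtColor(w,cv2.COLOR_BGR2GRAY)
m=np.zeros_like(g);m[155:236,286:368]=(g[155:236,286:368]<75)*255
m=cv2.morphologyEx(m,cv2.MORPH_OPEN,np.ones((5,5)))
k=max(cv2.findContours(m,0,2)[0],key=cv2.contourArea)
Q=np.array([onz(c,u,v,.164)[:2] for u,v in k[:,0,:]],np.float32)*1000
print(cv2.minAreaRect(Q))
for i in range(4): d=P[(i+1)%4]-P[i]; print(np.hypot(*d).round(4),np.degrees(np.arctan2(d[1],d[0]))%90)
b=onz(c,230+(531-340)/2,80+178/2,.022);p=onz(c,230+(527-340)/2,80+80/2,.012);print(b,p,p-b)
print(ctrl.get_state()["joint_positions"])
E
```

```text
[[ 0.4707 -0.0121]
 [ 0.5063  0.0286]
 [ 0.5464 -0.0038]
 [ 0.5132 -0.0444]] [ 0.50914653 -0.00792937]
((523.07666015625, -18.9730281829834), (49.518924713134766, 19.975372314453125), 59.31610107421875)
0.054 48.85818010059388
0.0515 51.1593267658675
0.0526 50.7298906490403
0.0533 52.683106656372445
[ 0.50602726 -0.00789146  0.022     ] [ 0.4373424  -0.01105611  0.012     ] [-0.06868485 -0.00316465 -0.01      ]
[ 0.67171109  0.02731704 -0.70656118  1.70312631  0.01736062  1.41723001
  1.53783791]
```

>>> drive_tool --motion '[[[0, 0.8, 0], [0, 0, 0], 1], [[0, 0, 0], [0, 0, 9.75], 1], [[0, 0, 0], [0, 0, 9.75], 1], [[0, 0, 0], [0, 0, 9.75], 1], [[0, 0, 0], [0, 0, 9.75], 1], [[0, 0, 3], [0, 0, 0], 1], [[0, 0, 4], [0, 0, 0], 1], [[0, 0, 4], [0, 0, 0], 1], [[0, 0, 2], [0, 0, 0], 1], [[0, 0, 0.8], [0, 0, 0], 1], [[0, 0, 0], [0, 0, 0], 1]]'

```text
time: 13.35
position: [0.5077, -0.0036, 0.2015]
tool_rot: [1.04, 2.964, 0.0]
ft_force: [0.2, 0.6, 0.0]
grip_width: 1.001
grip_force: 0.0
```

```bash
python3 - <<'E'
from h import *
s=ctrl.get_state();print(s["position"],s["tool_rot"],s["joint_positions"])
c=cam("wrist");w=save("wrist","w4.png")
print(proj(c,[.506,-.008,.108]))
cv2.imwrite("pics/c3.png",w[:,:,::-1])
E
```

```text
[ 0.50765863 -0.00361819  0.20151011] [1.04001559e+00 2.96440384e+00 3.66212564e-04] [ 0.62401217  0.13701    -0.7108008   1.8933047   0.0977538   1.14584337
  0.77342695]
[315.68654173 230.4800854 ]
```

View pics/c3.png

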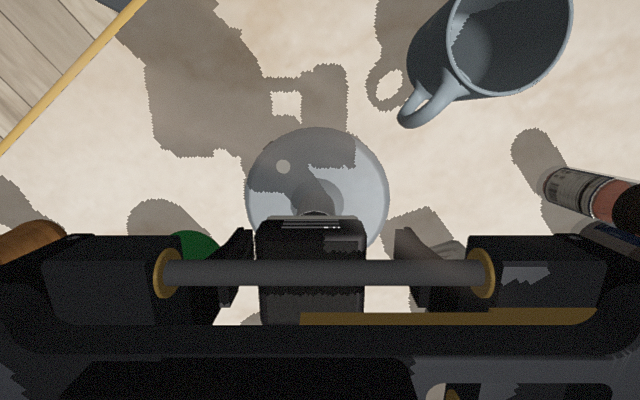

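>>> drive_tool --motion '[[[-0.25, -0.4, 0], [0, 0, 0], 1], [[0, 0, 0], [0, 0, 0], 0.6], [[0, 0, 0], [0, 0, 0], 0.5], [[0, 0, 0], [0, 0, 0], 0.45], [[0, 0, 0], [0, 0, 0], 0.4], [[0, 0, 0], [0, 0, 0], 0.37], [[0, 0, 0], [0, 0, 0], 0.37]]' --force 3

```text
time: 14.28
position: [0.5066, -0.0099, 0.2012]
tool_rot: [-1.043, -2.963, 0.002]
ft_force: [-2.6, -2.1, 2.0]
grip_width: 0.686
grip_force: 1.3
```

>>> drive_tool --motion '[[[0, -0.1, 0], [0, 0, 0], 0.37], [[0, 0, 0], [0, 0, 0], 0.37], [[0, 0, 0], [0, 0, 0], 0.37]]'

```text
time: 14.65
position: [0.5064, -0.0102, 0.2012]
tool_rot: [1.043, 2.964, -0.0]
ft_force: [-0.6, -1.4, -0.3]
grip_width: 0.682
grip_force: 0.6
```

>>> drive_tool --motion '[[[0, -0.05, 0], [0, 0, 0], 0.3], [[0, 0, 0], [0, 0, 0], 0], [[0, 0, 0], [0, 0, 0], -0.5], [[0, 0, 0], [0, 0, 0], -1], [[0, 0, 0], [0, 0, 0], -1]]'

```text
time: 15.28
position: [0.5059, -0.0107, 0.2011]
tool_rot: [-1.043, -2.963, 0.001]
ft_force: [-1.7, -1.2, 1.4]
grip_width: 0.667
grip_force: 3.0
```

>>> drive_tool --motion '[[[0, -0.05, 0], [0, 0, 0], -1], [[0, 0, 0], [0, 0, 0], -1], [[0, 0, 0], [0, 0, 0], -1]]' --force 20

```text
time: 15.65
position: [0.5058, -0.0108, 0.2012]
tool_rot: [1.042, 2.963, 0.0]
ft_force: [-1.5, -1.2, -1.0]
grip_width: 0.661
grip_force: 20.0
```

```bash
cat > st.py <<'E'
from h import *
s=ctrl.get_state();r=R.from_rotvec(s["tool_rot"]).as_matrix()
print(s["time"],s["position"].round(4),"yaw",np.degrees(np.arctan2(r[1,0],r[0,0])).round(2),"F",s["ft_force"].round(2),"Ft",(r.T@s["ft_force"]).round(2),"T",s["torque"].round(3),s["grip_width"],s["grip_force"],s["joint_positions"].round(2))
E
python3 st.py
```

```text
15.65 [ 0.5058 -0.0108  0.2012] yaw 141.24 F [-1.51 -1.2  -0.96] Ft [ 0.42 -1.88  0.96] T [-0.305  0.089 -0.036] 0.6614520549364921 19.994430255610496 [ 0.63  0.13 -0.71  1.9   0.09  1.14  0.79]
```

>>> drive_tool --motion '[[[0, 0, -0.5], [0, 0, 0], -1], [[0, 0, -1], [0, 0, 0], -1], [[0, 0, -1.5], [0, 0, 0], -1], [[0, 0, -1.5], [0, 0, 0], -1], [[0, 0, -1.5], [0, 0, 0], -1], [[0, 0, -1], [0, 0, 0], -1], [[0, 0, -0.5], [0, 0, 0], -1], [[0, 0, 0], [0, 0, 0], -1], [[0, 0, 0], [0, 0, 0], -1]]'

```text
time: 16.77
position: [0.5058, -0.0109, 0.2766]
tool_rot: [1.042, 2.963, -0.0]
ft_force: [-0.4, -0.5, -1.1]
grip_width: 0.667
grip_force: 20.0
```

```bash
python3 st.py
```

```text
16.775 [ 0.5058 -0.0109  0.2766] yaw 141.24 F [-0.39 -0.5  -1.05] Ft [-0.01 -0.63  1.05] T [-0.038 -0.045 -0.006] 0.6668154085332401 19.99501317506656 [ 0.65  0.06 -0.7   1.8   0.04  1.29  0.83]
```

```bash
python3 - <<'E'
from h import *
c=cam("wrist");w=save("wrist","w5.png");s=save("scene","s3.png")
print(proj(c,[.506,-.008,.108]),[proj(cam("scene"),[.506,-.008,z]) for z in(.11,.164,.245)])
a=cv2.resize(s[110:240,270:400],None,fx=3,fy=3,interpolation=2)
b=w[:390,200:460]
cv2.imwrite("pics/c4.png",np.hstack([a,b])[:,:,::-1])
E
```

```text
[324.75467844 197.27927975] [array([330.45634571, 189.12096653]), array([331.04206523, 176.19890906]), array([331.9710073 , 155.70472625])]
```

View pics/c4.png

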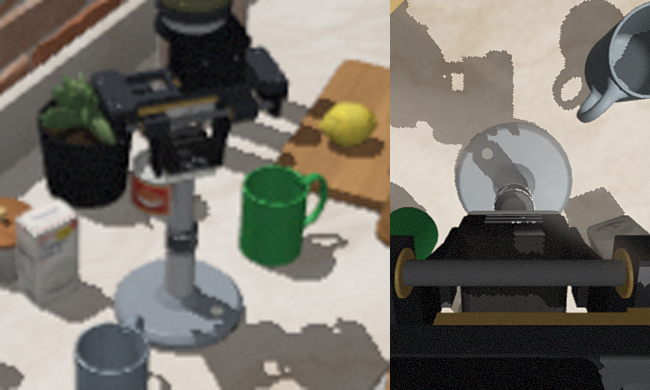

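The mast is up: the wrist crop shows the collar and bare mast at (515,195), and the base has not moved. Now the last millimetres to the stop.

>>> drive_tool --motion '[[[0, 0, -0.2], [0, 0, 0], -1], [[0, 0, -0.15], [0, 0, 0], -1], [[0, 0, 0], [0, 0, 0], -1], [[0, 0, 0], [0, 0, 0], -1]]' --force 25

```text
time: 17.38
position: [0.5058, -0.0108, 0.2797]
tool_rot: [-1.042, -2.964, -0.0]
ft_force: [1.4, 0.1, -4.0]
grip_width: 0.664
grip_force: 25.0
```

```bash
python3 st.py
```

```text
17.375 [ 0.5058 -0.0108  0.2797] yaw 141.24 F [ 1.35  0.06 -3.97] Ft [-1.02  0.89  3.97] T [ 0.108 -0.377  0.049] 0.66390171013858 24.995686593465507 [ 0.65  0.06 -0.7   1.8   0.04  1.3   0.84]
```

>>> drive_tool --motion '[[[0, 0, -0.1], [0, 0, 0], -1], [[0, 0, -0.05], [0, 0, 0], -1], [[0, 0, 0], [0, 0, 0], -1], [[0, 0, 0], [0, 0, 0], -1]]'

```text
time: 17.88
position: [0.5058, -0.0109, 0.2813]
tool_rot: [1.043, 2.964, -0.0]
ft_force: [1.3, 0.1, -4.6]
grip_width: 0.667
grip_force: 25.0
```

```bash
python3 st.py
```

```text
17.875 [ 0.5058 -0.0109  0.2813] yaw 141.24 F [ 1.26  0.15 -4.57] Ft [-0.89  0.91  4.57] T [ 0.201 -0.433 -0.035] 0.6670954361257829 24.996104962192476 [ 0.66  0.06 -0.7   1.8   0.04  1.3   0.84]
```

>>> drive_tool --motion '[[[0, 0, -0.1], [0, 0, 0], -1], [[0, 0, 0], [0, 0, 0], -1], [[0, 0, 0], [0, 0, 0], -1]]'

```text
time: 18.25
position: [0.5058, -0.0109, 0.2823]
tool_rot: [1.042, 2.964, -0.0]
ft_force: [1.1, 0.5, -5.5]
grip_width: 0.665
grip_force: 25.0
```

```bash
python3 st.py
```

```text
18.25 [ 0.5058 -0.0109  0.2823] yaw 141.24 F [ 1.12  0.48 -5.48] Ft [-0.57  1.08  5.48] T [ 0.332 -0.442  0.005] 0.6648368709173625 24.996424661949277 [ 0.66  0.06 -0.7   1.79  0.04  1.3   0.84]
```

>>> drive_tool --motion '[[[0, 0, -0.1], [0, 0, 0], -1], [[0, 0, 0], [0, 0, 0], -1], [[0, 0, 0], [0, 0, 0], -1]]'

```text
time: 18.62
position: [0.5055, -0.0108, 0.2824]
tool_rot: [-1.042, -2.963, -0.0]
ft_force: [3.6, 0.7, -13.9]
grip_width: 0.662
grip_force: 25.0
```

```bash
python3 st.py
```

```text
18.625 [ 0.5055 -0.0108  0.2824] yaw 141.24 F [  3.55   0.68 -13.85] Ft [-2.36  2.76 13.85] T [ 0.51  -1.129  0.019] 0.6621053676599622 25.001684222370386 [ 0.66  0.06 -0.7   1.79  0.04  1.31  0.84]
```

The stop is reached (13.9 N), so I ease back 1 mm and turn slowly.

>>> drive_tool --motion '[[[0, 0, 0.1], [0, 0, 0], -1], [[0, 0, 0], [0, 0, -2], -1], [[0, 0, 0], [0, 0, -2], -1], [[0, 0, 0], [0, 0, -2], -1], [[0, 0, 0], [0, 0, -2], -1], [[0, 0, 0], [0, 0, -2], -1], [[0, 0, 0], [0, 0, 0], -1], [[0, 0, 0], [0, 0, 0], -1]]'

```text
time: 19.62
position: [0.5055, -0.0113, 0.2823]
tool_rot: [-0.781, -3.043, 0.002]
ft_force: [-1.8, -1.8, -6.2]
grip_width: 0.665
grip_force: 25.0
```

```bash
cat > o.py <<'E'
import sys
from h import *
import st
p=onz
c=cam("wrist");w=save("wrist","r%d.png"%int(st.s["time"]*100))
q=proj(c,[.506,-.009,.108]);h=cv2.cvtColor(w,cv2.COLOR_RGB2HSV)
m=cv2.inRange(h,(4,130,80),(20,255,255))[160:240,270:380];ys,xs=np.nonzero(m)
print("orange",len(xs),(xs.mean()+270,ys.mean()+160) if len(xs) else None,"collar",q.round())
E
python3 o.py
```

```text
19.625 [ 0.5055 -0.0113  0.2823] yaw 151.22 F [-1.81 -1.85 -6.16] Ft [ 0.7  -2.48  6.17] T [-0.274  0.185 -0.005] 0.6648950495476241 24.995260694995522 [ 0.66  0.06 -0.71  1.79  0.04  1.31  1.01]
orange 0 None collar [325. 196.]
```

>>> drive_tool --motion '[[[0, 0, 0], [0, 0, -1.5], -1], [[0, 0, 0], [0, 0, -1.5], -1], [[0, 0, 0], [0, 0, -1.5], -1], [[0, 0, 0], [0, 0, 0], -1]]'

```text
time: 20.18
position: [0.5055, -0.0115, 0.2823]
tool_rot: [-0.66, -3.071, 0.002]
ft_force: [-3.3, -3.7, -4.9]
grip_width: 0.661
grip_force: 25.0
```

```bash
python3 o.py
```

```text
20.175 [ 0.5055 -0.0115  0.2823] yaw 155.74 F [-3.25 -3.75 -4.9 ] Ft [ 1.42 -4.75  4.91] T [-1.028  0.69   0.036] 0.661493697143385 24.997328887693584 [ 0.66  0.06 -0.71  1.79  0.04  1.31  1.09]
orange 0 None collar [325. 196.]
```

>>> drive_tool --motion '[[[0, 0, 0], [0, 0, -1.5], -1], [[0, 0, 0], [0, 0, -1.5], -1], [[0, 0, 0], [0, 0, 0], -1]]'

```text
time: 20.6
position: [0.5056, -0.0117, 0.2823]
tool_rot: [-0.579, -3.087, 0.002]
ft_force: [-3.1, -3.6, -4.8]
grip_width: 0.662
grip_force: 25.0
```

```bash
python3 o.py
```

```text
20.6 [ 0.5056 -0.0117  0.2823] yaw 158.75 F [-3.07 -3.64 -4.79] Ft [ 1.54 -4.5   4.8 ] T [-1.242  0.886 -0.015] 0.661667852704434 24.999617943540215 [ 0.67  0.06 -0.71  1.79  0.04  1.31  1.14]
orange 0 None collar [325. 196.]
```

>>> drive_tool --motion '[[[0, -0.1, 0], [0, 0, 0], -1], [[0, 0, 0], [0, 0, -1.5], -1], [[0, 0, 0], [0, 0, -1.5], -1], [[0, 0, 0], [0, 0, 0], -1]]'

```text
time: 21.15
position: [0.5053, -0.0121, 0.2823]
tool_rot: [-0.497, -3.102, 0.001]
ft_force: [-3.4, -4.0, -4.1]
grip_width: 0.661
grip_force: 25.0
```

```bash
python3 o.py
```

```text
21.15 [ 0.5053 -0.0121  0.2823] yaw 161.81 F [-3.36 -4.02 -4.09] Ft [ 1.94 -4.87  4.09] T [-1.13   0.784  0.003] 0.660579935647711 25.000279303640127 [ 0.67  0.06 -0.71  1.8   0.04  1.3   1.2 ]
orange 0 None collar [326. 197.]
```

>>> drive_tool --motion '[[[0, -0.1, 0], [0, 0, 0], -1], [[0, -0.1, 0], [0, 0, 0], -1], [[0, 0, 0], [0, 0, 0], -1]]'

```text
time: 21.58
position: [0.505, -0.0127, 0.2823]
tool_rot: [0.497, 3.102, 0.002]
ft_force: [-1.1, 1.1, -5.0]
grip_width: 0.667
grip_force: 25.0
```

```bash
python3 o.py
```

```text
21.575 [ 0.505  -0.0127  0.2823] yaw 161.8 F [-1.12  1.15 -4.97] Ft [1.42 0.73 4.97] T [-0.158  0.336  0.006] 0.6665968821059064 24.997714930213988 [ 0.67  0.05 -0.71  1.8   0.04  1.3   1.2 ]
orange 0 None collar [326. 197.]
```

>>> drive_tool --motion '[[[0, -0.02, 0], [0, 0, -1.5], -1], [[0, -0.01, 0], [0, 0, -1.5], -1], [[0, -0.02, 0], [0, 0, -1.5], -1], [[0, 0, 0], [0, 0, 0], -1]]'

```text
time: 22.12
position: [0.5049, -0.0134, 0.2823]
tool_rot: [0.375, 3.119, 0.002]
ft_force: [-0.5, 3.3, -5.6]
grip_width: 0.668
grip_force: 25.0
```

```bash
python3 o.py
```

```text
22.125 [ 0.5049 -0.0134  0.2823] yaw 166.29 F [-0.46  3.31 -5.62] Ft [1.23 3.1  5.63] T [ 0.972 -0.02   0.153] 0.6676408937063784 25.00095601659268 [ 0.67  0.05 -0.72  1.8   0.04  1.3   1.28]
orange 0 None collar [327. 197.]
```

>>> drive_tool --motion '[[[0, -0.02, 0], [0, 0, -1.5], -1], [[0, -0.01, 0], [0, 0, -1.5], -1], [[0, -0.02, 0], [0, 0, -1.5], -1], [[0, 0, 0], [0, 0, 0], -1]]'

```text
time: 22.68
position: [0.5047, -0.014, 0.2823]
tool_rot: [0.251, 3.131, 0.002]
ft_force: [-0.2, 5.9, -6.2]
grip_width: 0.666
grip_force: 25.0
```

```bash
python3 o.py
```

```text
22.675 [ 0.5047 -0.014   0.2823] yaw 170.82 F [-0.25  5.86 -6.25] Ft [1.18 5.74 6.26] T [ 1.837 -0.22   0.004] 0.6664831837133252 25.01038620248437 [ 0.68  0.05 -0.72  1.8   0.04  1.3   1.36]
orange 0 None collar [328. 197.]
```

>>> drive_tool --motion '[[[0, 0.1, 0], [0, 0, 0], -1], [[0, 0.02, 0], [0, 0, 0], -1], [[0, 0, 0], [0, 0, -1.5], -1], [[0, 0, 0], [0, 0, -1.5], -1], [[0, 0, 0], [0, 0, 0], -1]]'

```text
time: 23.35
position: [0.5047, -0.0137, 0.2823]
tool_rot: [0.171, 3.137, -0.0]
ft_force: [0.4, 4.0, -5.6]
grip_width: 0.667
grip_force: 25.0
```

```bash
python3 o.py
```

```text
23.35 [ 0.5047 -0.0137  0.2823] yaw 173.75 F [ 0.42  3.97 -5.63] Ft [0.01 3.99 5.63] T [ 1.441 -0.044  0.031] 0.6665586456798712 25.003502229228616 [ 0.68  0.05 -0.72  1.8   0.04  1.3   1.41]
orange 0 None collar [328. 197.]
```

>>> drive_tool --motion '[[[0, 0.15, 0], [0, 0, 0], -1], [[0, 0, 0], [0, 0, -1.5], -1], [[0, 0, 0], [0, 0, -1.5], -1], [[0, 0, 0], [0, 0, 0], -1]]'

```text
time: 23.9
position: [0.5048, -0.0133, 0.2823]
tool_rot: [-0.09, -3.14, 0.003]
ft_force: [-0.8, -1.4, -3.7]
grip_width: 0.666
grip_force: 25.0
```

```bash
python3 o.py
```

```text
23.9 [ 0.5048 -0.0133  0.2823] yaw 176.7 F [-0.83 -1.37 -3.75] Ft [ 0.75 -1.41  3.75] T [-0.217  0.097  0.004] 0.6660393188266822 24.99571457505226 [ 0.68  0.05 -0.72  1.8   0.04  1.3   1.46]
orange 0 None collar [327. 198.]
```

>>> drive_tool --motion '[[[0, -0.02, 0], [0, 0, -1.5], -1], [[0, 0, 0], [0, 0, -1.5], -1], [[0, 0, 0], [0, 0, -1.5], -1], [[0, 0, 0], [0, 0, 0], -1]]'

```text
time: 24.45
position: [0.5049, -0.0133, 0.2823]
tool_rot: [0.035, -3.141, 0.003]
ft_force: [-1.8, -4.9, -3.2]
grip_width: 0.663
grip_force: 25.0
```

```bash
python3 o.py
```

```text
24.45 [ 0.5049 -0.0133  0.2823] yaw -178.74 F [-1.79 -4.88 -3.2 ] Ft [ 1.89 -4.83  3.21] T [-1.544  0.19  -0.009] 0.6628167604060233 25.000947760418057 [ 0.68  0.05 -0.72  1.8   0.04  1.3   1.54]
orange 0 None collar [327. 198.]
```

>>> drive_tool --motion '[[[0, -0.02, 0], [0, 0, -1.5], -1], [[0, 0, 0], [0, 0, -1.5], -1], [[0, 0, 0], [0, 0, -1.5], -1], [[0, 0, 0], [0, 0, 0], -1]]'

```text
time: 25.0
position: [0.5049, -0.0136, 0.2823]
tool_rot: [-0.158, 3.138, -0.004]
ft_force: [-0.9, -4.9, -2.7]
grip_width: 0.668
grip_force: 25.0
```

```bash
python3 o.py; python3 - <<'E'
import cv2,glob,os
f=sorted(glob.glob('pics/r*.png'),key=os.path.getmtime)
L=[cv2.resize(cv2.imread(x)[150:240,280:370],None,fx=4,fy=4,interpolation=2) for x in (f[0],f[-1])]
cv2.imwrite('pics/c5.png',cv2.hconcat(L))
E
```

```text
25.0 [ 0.5049 -0.0136  0.2823] yaw -174.24 F [-0.89 -4.87 -2.75] Ft [ 1.37 -4.75  2.76] T [-1.561  0.205  0.074] 0.6680411032696173 25.0019040517509 [ 0.68  0.05 -0.73  1.8   0.04  1.3   1.62]
orange 0 None collar [328. 198.]
```

View pics/c5.png

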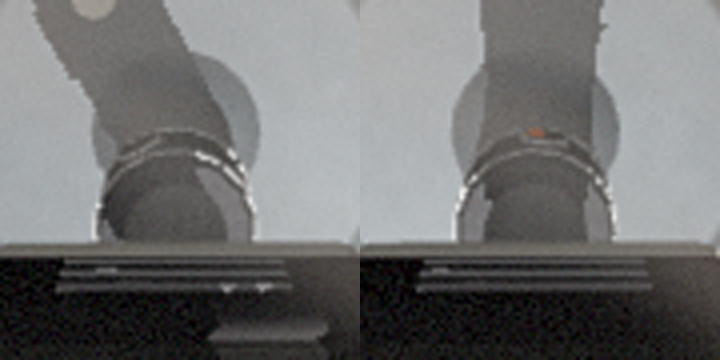

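The newest frame (right) shows a small orange patch at the collar's front, crop (537,133), wrist about (324,183). I check how it developed over the frames.

```bash
python3 - <<'E'
import cv2,glob,os,numpy as np
f=sorted(glob.glob('pics/r*.png'),key=os.path.getmtime)
for x in f:
    a=cv2.imread(x)[170:205,295:355].astype(int); d=a[:,:,2]-a[:,:,0]
    ys,xs=np.nonzero(d>30); print(x,d.max(),len(xs),(xs.mean()+295,ys.mean()+170) if len(xs) else '')
E
```

```text
pics/r1962.png 11 0 
pics/r2017.png 11 0 
pics/r2060.png 13 0 
pics/r2115.png 12 0 
pics/r2157.png 10 0 
pics/r2212.png 11 0 
pics/r2267.png 69 6 (np.float64(323.5), np.float64(182.66666666666666))
pics/r2335.png 67 6 (np.float64(323.5), np.float64(182.66666666666666))
pics/r2390.png 67 6 (np.float64(323.5), np.float64(182.66666666666666))
pics/r2445.png 67 7 (np.float64(323.2857142857143), np.float64(182.57142857142858))
pics/r2500.png 68 6 (np.float64(323.5), np.float64(182.66666666666666))
```

```bash
python3 - <<'E'
from h import *
n=save("scene","s4.png")
c=cam("scene"); cw=cam("wrist")
def f32(p): return cv2.GaussianBlur(cv2.imread(p),(3,3),0).astype(np.float32)
ref=f32("pics/s3.png")
T=ref[208:220,335:350]
for p in ("s0","s2","s3","s4"):
    I=f32("pics/%s.png"%p)[200:228,325:360]; I=cv2.resize(I,None,fx=8,fy=8,interpolation=2); t=cv2.resize(T,None,fx=8,fy=8,interpolation=2)
    r=cv2.matchTemplate(I,t,cv2.TM_CCOEFF_NORMED); _,v,_,l=cv2.minMaxLoc(r); print(p,round(v,3),l[0]/8-10,l[1]/8-8)
a=cv2.resize(cv2.imread("pics/s3.png")[180:240,300:370],None,fx=5,fy=5,interpolation=2)
b=cv2.resize(cv2.imread("pics/s4.png")[180:240,300:370],None,fx=5,fy=5,interpolation=2)
cv2.imwrite("pics/c6.png",np.hstack([a,b]))
# dot in wrist frames: bright blob on base
from ast import literal_eval
P={"w5":(.5058,-.0109,.2766,141.24),"r1962":(.5055,-.0113,.2823,151.22),"r2115":(.5053,-.0121,.2823,161.81),"r2267":(.5047,-.0140,.2823,170.82),"r2335":(.5047,-.0137,.2823,173.75),"r2390":(.5048,-.0133,.2823,176.7),"r2445":(.5049,-.0133,.2823,181.26),"r2500":(.5049,-.0136,.2823,185.76)}
k=ctrl.calibration("wrist");TC=np.array(k["tool_from_camera"])
for n,(x,y,z,w) in P.items():
    w=np.radians(w);M=np.eye(4);M[:3,:3]=np.array([[np.cos(w),np.sin(w),0],[np.sin(w),-np.cos(w),0],[0,0,-1]]);M[:3,3]=x,y,z;M=M@TC
    cc=(np.array(k["K"]),M[:3,3],M[:3,:3])
    im=cv2.imread("pics/%s.png"%n); u,v=np.round(proj(cc,[.455,-.010,.022])).astype(int)
    g=cv2.cvtColor(im,cv2.COLOR_BGR2HSV)[max(v-14,0):v+14,u-14:u+14].astype(int)
    b=im[max(v-14,0):v+14,u-14:u+14].astype(int); d=b[:,:,2]-b[:,:,0]
    m=(d>d.min()+0.6*(d.max()-d.min()));ys,xs=np.nonzero(m)
    print(n,(u,v),d.max(),len(xs),onz(cc,xs.mean()+u-14,ys.mean()+max(v-14,0),.022).round(4))
E
```

```text
s0 0.752 -5.5 -2.75
s2 0.752 -5.5 -2.75
s3 0.999 0.0 0.0
s4 0.958 0.125 0.0
w5 (np.int64(297), np.int64(147)) 21 116 [ 0.4552 -0.0152  0.022 ]
r1962 (np.int64(304), np.int64(142)) 23 96 [ 0.4545 -0.0149  0.022 ]
r2115 (np.int64(312), np.int64(139)) 22 112 [ 0.4566 -0.0155  0.022 ]
r2267 (np.int64(320), np.int64(138)) 19 124 [ 0.4566 -0.0149  0.022 ]
r2335 (np.int64(321), np.int64(138)) 20 114 [ 0.4576 -0.0145  0.022 ]
r2390 (np.int64(323), np.int64(138)) 16 216 [ 0.4536 -0.0148  0.022 ]
r2445 (np.int64(326), np.int64(138)) 16 234 [ 0.4531 -0.0139  0.022 ]
r2500 (np.int64(330), np.int64(138)) 20 117 [ 0.4575 -0.0124  0.022 ]
```

View pics/c6.png

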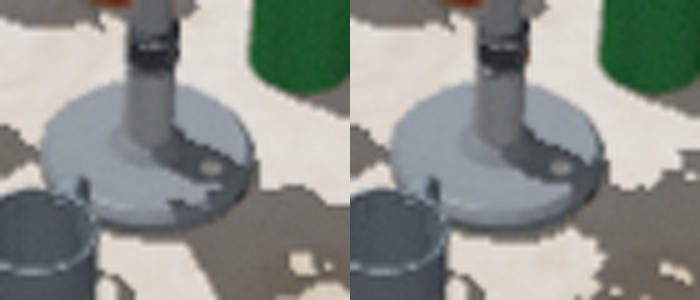

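The base mark at scene (342,214) has not moved, and the orange has been there since yaw 171. So the button has clicked out and I have only used up the play. I turn back a little, ease the side load and lower gently onto the lock.

>>> drive_tool --motion '[[[0, -0.1, 0], [0, 0, 2], -1], [[0, 0, 0], [0, 0, 2], -1], [[0, 0, 0], [0, 0, 2], -1], [[0, 0, 0.1], [0, 0, 0], -1], [[0, 0, 0.1], [0, 0, 0], -1], [[0, 0, 0.1], [0, 0, 0], -1], [[0, 0, 0], [0, 0, 0], -1]]'

```text
time: 25.98
position: [0.5049, -0.0137, 0.2791]
tool_rot: [-0.007, -3.141, 0.001]
ft_force: [-1.8, -5.0, -2.3]
grip_width: 0.664
grip_force: 25.0
```

```bash
python3 o.py
```

```text
25.975 [ 0.5049 -0.0137  0.2791] yaw 179.74 F [-1.79 -4.96 -2.27] Ft [ 1.77 -4.97  2.28] T [-1.377  0.302 -0.072] 0.6636721709104157 24.999399608932436 [ 0.68  0.06 -0.72  1.8   0.04  1.3   1.51]
orange 0 None collar [328. 199.]
```

>>> drive_tool --motion '[[[0, -0.15, 0.1], [0, 0, 0], -1], [[0, 0, 0.05], [0, 0, 0], -1], [[0, 0, 0], [0, 0, 0], -1]]'

```text
time: 26.4
position: [0.5051, -0.0141, 0.2785]
tool_rot: [0.006, 3.141, 0.001]
ft_force: [-5.3, -0.6, 5.5]
grip_width: 0.662
grip_force: 25.0
```

```bash
sed -i 's/^h=.*//; s/;h=cv2.cvtColor.*//; s/^m=.*/a=w[170:205,295:355].astype(int);ys,xs=np.nonzero(a[:,:,0]-a[:,:,2]>30)/; s/270/295/; s/160/170/' o.py; python3 o.py
```

```text
26.4 [ 0.5051 -0.0141  0.2785] yaw 179.78 F [-5.29 -0.59  5.48] Ft [ 5.29 -0.61 -5.49] T [-0.416  1.062 -0.019] 0.6617188193522194 24.995375205762684 [ 0.68  0.06 -0.72  1.8   0.04  1.3   1.51]
orange 7 (np.float64(323.7142857142857), np.float64(182.57142857142858)) collar [328. 198.]
```

The lock holds: the head now pushes up at 0.078. I ease off and release.

>>> drive_tool --motion '[[[0, 0, -0.07], [0, 0, 0], -1], [[0, 0, 0], [0, 0, 0], -1], [[0, 0, 0], [0, 0, 0], -1]]' --force 5

```text
time: 26.82
position: [0.5051, -0.0142, 0.2786]
tool_rot: [0.006, 3.141, 0.002]
ft_force: [-2.6, 0.8, 3.5]
grip_width: 0.666
grip_force: 5.0
```

```bash
python3 o.py
```

```text
26.825 [ 0.5051 -0.0142  0.2786] yaw 179.77 F [-2.64  0.8   3.48] Ft [ 2.64  0.79 -3.48] T [0.225 0.654 0.035] 0.6658832249292516 4.998102900426602 [ 0.68  0.06 -0.72  1.8   0.04  1.3   1.52]
orange 7 (np.float64(323.7142857142857), np.float64(182.57142857142858)) collar [328. 198.]
```

>>> drive_tool --motion '[[[0, 0, 0], [0, 0, 0], 0.4], [[0, 0, 0], [0, 0, 0], 0.5], [[0, 0, 0], [0, 0, 0], 0.8], [[0, 0, 0], [0, 0, 0], 1], [[0, 0, 0], [0, 0, 0], 1], [[0, 0, -2], [0, 0, 0], 1], [[0, 0, -4], [0, 0, 0], 1], [[0, 0, -5], [0, 0, 0], 1], [[0, 0, -4], [0, 0, 0], 1], [[0, 0, 0], [0, 0, 0], 1]]'

```text
time: 28.12
position: [0.5061, -0.0146, 0.4317]
tool_rot: [0.007, 3.135, -0.002]
ft_force: [0.6, -0.6, -0.3]
grip_width: 0.999
grip_force: 0.0
```

```bash
python3 st.py; python3 - <<'E'
from h import *
c=cam("wrist");w=save("wrist","e.png");s=save("scene","es.png")
# orange near collar
for n,im,cc in(("w",w,c),("s",s,cam("scene"))):
    u,v=proj(cc,[.487,-.009,.108]).astype(int); a=im[v-15:v+16,u-15:u+16].astype(int);ys,xs=np.nonzero((a[:,:,0]-a[:,:,2]>30)&(a[:,:,0]-a[:,:,1]>15));print(n,(u,v),len(xs),(xs.mean()+u-15,ys.mean()+v-15) if len(xs) else '')
I=lambda p:cv2.GaussianBlur(cv2.imread(p),(3,3),0).astype(np.float32)
a=I("pics/s2.png");b=I("pics/es.png")
def tr(x0,y0,x1,y1):
    T=a[y0:y1,x0:x1];J=b[y0-10:y1+10,x0-10:x1+10];f=lambda q:cv2.resize(q,None,fx=4,fy=4,interpolation=2)
    _,v,_,l=cv2.minMaxLoc(cv2.matchTemplate(f(J),f(T),cv2.TM_CCOEFF_NORMED));return round(v,3),l[0]/4-10,l[1]/4-10
print("base left",tr(305,195,325,222),"mug",tr(292,214,325,258),"green",tr(348,164,380,200))
print("head", [proj(cam("scene"),[.506,-.009,z]).round() for z in(.164,.242)])
gg=cv2.cvtColor(b,cv2.COLOR_BGR2GRAY);print(gg[140:200:4,331].astype(int))
# wrist: head top corners: dark region near centre
u,v=proj(c,[.506,-.009,.242]).astype(int);print("headproj",u,v,w[v,u])
E
```

```text
28.125 [ 0.5061 -0.0146  0.4317] yaw 179.75 F [ 0.61 -0.56 -0.33] Ft [-0.61 -0.56  0.34] T [ 0.153 -0.139  0.033] 0.9985198045103867 0.0 [ 0.69  0.   -0.71  1.54  0.    1.59  1.55]
w (np.int64(326), np.int64(155)) 1 (np.float64(324.0), np.float64(157.0))
s (np.int64(335), np.int64(191)) 35 (np.float64(323.25714285714287), np.float64(178.6))
base left (1.0, 0.0, 0.0) mug (1.0, 0.0, 0.0) green (1.0, 0.0, 0.0)
head [array([331., 176.]), array([332., 156.])]
[ 88 114 105  43  43  41  18 113  99 100  99  98  78  45 107]
headproj 328 191 [106  95  89]
```

```bash
python3 -c "
from bench import ctrl
print(ctrl.close_job())"
```

```text
the job is handed in; nothing more can be done
None
```

The job is handed in at about 28 s of the 61 s allowed: the mug stands upright on the counter to the lamp's left, and the lamp is up and holding by itself with its orange lock button out. I kept turning up to about 19° past the click, through the play, but the camera images showed no movement of the base.

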